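Free the drying peg and hang the L-bracket level

ROBOT

A 7-joint arm with a two-finger parallel gripper is mounted at the origin on the work surface. World frame = base frame: x ahead of the robot, y to its left, z up, the work surface at z = 0. Lengths are in mm, angles in rad, forces in N, time in s.
With the tool pointing down it reaches from about 400 to 875 mm from the base axis. Payload 4.4 kg.
Tool frame: the origin (TCP) lies midway between the tips of the shut fingers; the grasp point (between the pads) lies ctrl.grip_depth behind it (ctrl.grip_depth is the distance from the TCP to the grasp point, in mm); z points along the fingers, y is the line along which they close (so a half turn about z gives the same grasp; the last joint's range is limited). The gripper opens to 85 mm and grips with 20 to 120 N. Pads are 22 mm wide; open, the fingers measure 114 mm over their backs; the gripper's body (76 mm by 85 mm) begins 54 mm behind the grasp point. The pads swing forward as they close: fully open they stand 13 mm farther back than shut.
Start: joints at [-1.247, 0.628, 0.038, 1.517, -0.027, 0.996, -0.02], TCP at [246.98, 601.264, 231.313] pointing down, gripper open.
Joint ranges: [-3.06, 3.06], [-0.37, 2.12], [-1.25, 1.32], [0.18, 2.47], [-1.1, 4.24], [0.23, 1.98], [-2.94, 2.94]. Speed limits (rad/s): [2.57, 2.57, 3.14, 3.14, 3.14, 3.14, 3.14].

INTERFACE

Orientations are given as [roll, pitch, yaw] about the fixed x, y, z axes, in that order (R = Rz(yaw) Ry(pitch) Rx(roll)).
In Python, from cell import ctrl gives the robot as it stands.
- The arm moves only by the tool carry_out, never from a script. Its argument "deltas" is one flat list of numbers, 7 for each row, row after row: the turn, a rotation vector about the tool's x, y, z in degrees, then the shift along the tool's x, y, z in m, then the closure, from -1 (fully open) to 1 (shut). In form: [wx, wy, wz, dx, dy, dz, claw, wx, wy, wz, dx, dy, dz, claw, ...]. A call has 1 to 12 rows; each row shifts and turns the commanded pose from where the row before left it, along the tool's axes as they then stand; what a row does not reach is not made up. A row lasts 1/8 s, in which the tool goes at most 62.5 mm and 10.7 degrees, less where a joint would pass 70% of its speed; a pose out of reach is approached as far as the arm can. A call with a gripper value outside its range is refused whole. The fingers move at their own pace and stop on an object; the grip force is fixed at half the most. Time passes only in rows, so rows that do not move let the fingers close. It gives the time, the measured TCP pose, the force, the opening and the grip force at its end, in the units of the state.
- ctrl.read_state(): the state, without advancing time (a new reading comes with each control period).
- ctrl.get_image(name): name is "scene" or "top" or "wrist"; returns the picture (384x512x3 uint8, red, green, blue); there is no depth.
- ctrl.calibration(name): a dict with "mtx" (3x3 intrinsics, pixels), "R" (3x3) and "t" (3): a world point X has camera coordinates R X + t. Camera axes: x right, y down, z forward; pixel columns grow to the right and rows downward; lengths in mm; the calibration is good to about 2 mm. A picture is of the moment at which its call begins: read the wrist's pose just before it. calibration takes no time and is no camera call; for the wrist camera it gives the pose at the moment of the call.
- ctrl.finish_job(): hands the job in; it is judged then, once.
The state is a dict: "clock": time; "qpos": joint angles; "qd": joint speeds; "tau": joint torques, N m; "eef_pos": TCP position; "tool_rot": TCP orientation; "force": force on the tool from outside, world axes, zero at the start; "torque": the same for the moment, N m; "width": finger opening in mm; "gripper_force": force on a finger pad.
Only numpy, scipy, OpenCV 4.12 (cv2) and the standard library are available. Lean on these libraries where they do the work, as an engineer would, in place of code of your own. Each camera call takes 0.05 s, during which the arm holds its last target. There are 200 camera calls.

TASK

The peg of the drying stand still carries the dry rectangular test panel: take it off and set it upright, hole at the top, on the sloped wooden easel, its foot on the ledge near the middle and its back flat against the sloped face. Then take the L-shaped bracket out of its cradle and hang it on the freed peg, leg downward, by the one of its four holes that makes its long edge hang level, let go and leave it hanging still. Leave the paint jar, the squeeze bottle and the brush pot standing where they are.

Things in the scene. Friction and masses are not known exactly. Their poses are not given: they have to be found in the camera images.
- bracket: L-shaped uniform sheet, grey primer, 6 mm thick, 0.24 kg. x through the sheet (middle at 0), y along the bar, z up; origin level with the leg's lower end, under the bar's middle. Bar y -90 to 90, z 130 to 180 mm (top edge = long edge); leg y 40 to 90, z 0 to 130. Four 16 mm through-holes in the bar at z 154. Starts upright in the cradle; pinch its top edge from above
- hole1 (a point): centre of the bracket's hole 1, at y -60 mm, z 154 mm in the bracket's frame (free end of the bar)
- hole2 (a point): centre of hole 2, at y -16 mm, z 154 mm
- hole3 (a point): centre of hole 3, at y +28 mm, z 154 mm
- hole4 (a point): centre of hole 4, at y +72 mm, z 154 mm (over the leg)
- cradle: fixed wooden cradle, axes as the bracket's; origin under its base (100 x 210 x 12 mm). The leg stands on the base between cheeks 48 mm high (9 mm slot); the bar's free end lies on a post 142 mm high between cheeks reaching 163 mm. Lift the bracket straight up 50 mm or more, then draw it along -x (towards the robot), or lift it 160 mm: moved sideways lower down, its leg catches the post
- panel: rectangular test panel in grey primer, 90 mm wide (y) x 130 mm high (z) x 6 mm thick (x, mid-sheet at 0), 0.18 kg; origin at the middle of its lower edge. One 16 mm hole at z 104 mm. It starts hanging on the peg by that hole, free to swing; its plane is square to the peg
- panel_hole (a point): centre of the panel's hole
- panel_foot (a point): middle of the panel's lower edge
- stand: fixed dark steel drying stand; origin on the table below the peg's middle; base 130 x 130 x 12 mm, post 18 mm square at x +50, 201 mm high. Straight peg, 7 mm thick, from the post's top along -x (towards the robot), rising: axis from (45,0,203) to (-35,0,213) mm. A hung part rests with the top of its hole on the peg
- peg_tip (a point): free end of the peg, on its axis
- peg_root (a point): peg's axis where it meets the post
- peg_mid (a point): middle of the peg's useful length, on its axis, 209 mm above the table; a part may hang anywhere along the peg. A hung part sways for 1 to 3 s after it is let go
- easel: fixed plywood easel; origin under its base (140 x 150 x 12 mm). Its sloped face looks to its +x (away from the robot) and leans back 25 degrees from vertical, top towards the robot; face 130 mm wide, 85 mm up the slope; ledge 26 mm deep
- ledge (a point): middle of the line where the easel's face meets its ledge, 45 mm above the table, 20 mm along +x from the easel's origin. x out of the face, y along the ledge, z up the slope. The resting panel's lower edge stands here, its mid-sheet 3 mm out of the face
- jar: bystander: amber glass paint jar, 52 mm across, 60 mm high; origin under its base
- squeeze_bottle: bystander: white squeeze bottle, 56 mm across, 150 mm high; origin under its base
- brush_pot: bystander: white pot with brushes, 76 mm across, 95 mm high, brushes to 220 mm; origin under its base
Not all that is in view belongs to the job. Several things look just like the stand: the one meant starts farthest to the robot's right. Leave any orange look-alike of the panel alone.

How it is judged (in metres and radians):
On the way:
1. the test panel rests on the easel, foot on the ledge, flat against the face, let go (angle between the x axis of panel and the x axis of ledge, either way round below 0.12 rad and z of panel_foot in the frame of ledge between -0.005 and 0.008 m and x of panel_foot in the frame of ledge between 0 and 0.012 m and y of panel_foot in the frame of ledge between -0.035 and 0.035 m and linear speed of panel below 0.02 m/s and contact force between panel and the fingers below 0.05 N), for 0.2 s.
At the end, for the whole second after the job is handed in: Bracket hanging still, a hole on the peg within 40 mm of its middle, leg down, lower end 30 to 68 mm up, long edge level within 8 degrees; panel foot on the ledge (8 mm), at most 12 mm out, within 35 mm of its middle, flat on the face within 7 degrees; both let go, at rest (all of step 1 and horizontal distance between any of hole1, hole2, hole3, hole4 and peg_mid below 0.04 m and height (world z) of bracket between 0.03 and 0.068 m and angle between bracket's own y axis and vertical between 1.431 and 1.711 rad and angle between bracket's own z axis and vertical below 0.35 rad and contact force between bracket and stand above 0.5 N and linear speed of bracket below 0.06 m/s and angular speed of bracket below 0.5 rad/s and contact force between bracket and the fingers below 0.05 N); the robot touches nothing.
It fails at once if the paint jar is moved more than 25 mm or tipped (distance of jar from where it was at the start of the episode above 0.025 m or angle between jar's own z axis and vertical above 0.3 rad).
It fails at once if the squeeze bottle is moved more than 25 mm or tipped (distance of squeeze_bottle from where it was at the start of the episode above 0.025 m or angle between squeeze_bottle's own z axis and vertical above 0.3 rad).
It fails at once if the brush pot is moved more than 25 mm or tipped (distance of brush_pot from where it was at the start of the episode above 0.025 m or angle between brush_pot's own z axis and vertical above 0.3 rad).
It also fails if it takes over 64 s, if anything falls off the work surface, if the arm or the gripper's body presses on something with over 40 N, if the wrist force passes 120 N, or if a joint passes its speed limit or range.

## Working session

There is one attempt and no reset: what is moved stays moved. The work goes in short steps, Python scripts to look and compute and a tool call to move; the robot and the scene stay as the last step left them, time stands still between calls to the robot, and variables do not carry over. Pictures are saved under pics/ and viewed, at most 10 in all, crops included, and the job is handed in when it is done.

Besides the shell and the picture viewer there is one more tool, called after "Call:" by a JSON object that holds its "method" and its "body", one argument or row to a line. carry_out: Moves the arm, as the interface text tells. Its arguments: {"type":"object","properties":{"deltas":{"type":"array"}},"required":["deltas"]}

```bash
mkdir -p pics; ls; python3 - <<'E'
from cell import ctrl
import cv2,numpy as np
for n in("scene","top"):
    im=ctrl.get_image(n);cv2.imwrite(f"pics/{n}0.png",im[:,:,::-1])
    c=ctrl.calibration(n);print(n,np.round(c["mtx"],1).tolist(),np.round(c["R"],3).tolist(),np.round(c["t"]).tolist(), np.round(-c["R"].T@c["t"]))
print(ctrl.read_state(),ctrl.grip_depth)
E
```

```text
pics
scene [[386.7, 0.0, 258.8], [0.0, 386.7, 189.5], [0.0, 0.0, 1.0]] [[0.803, 0.597, -0.001], [0.389, -0.524, -0.757], [-0.452, 0.608, -0.653]] [-441.0, -105.0, 1481.0] [1065. -692.  887.]
top [[438.2, 0.0, 261.2], [0.0, 438.2, 189.7], [0.0, 0.0, 1.0]] [[0.01, -1.0, 0.003], [-0.984, -0.01, -0.176], [0.177, -0.002, -0.984]] [-22.0, 559.0, 1717.0] [ 247.  -13. 1788.]
{'clock': 0.1, 'qpos': array([-1.24679536,  0.62925814,  0.03844802,  1.51830006, -0.02700801,
        0.99632078, -0.01996184]), 'qd': array([ 0.00104834, -0.0022987 ,  0.00218767, -0.00284056,  0.00035801,
        0.00228358, -0.00053665]), 'tau': array([ 2.70519704e-03, -5.64526677e+01,  1.23040594e+00, -1.93972045e+01,
        1.12397244e-02,  5.29177225e-03, -2.94288519e-06]), 'eef_pos': array([246.75238672, 600.70938235, 230.46794558]), 'tool_rot': array([-3.13982435e+00,  1.42369347e-05,  2.75182214e+00]), 'force': array([-0.47897954, -0.21098184, -0.04061817]), 'torque': array([-0.0478644 ,  0.03029119,  0.04525478]), 'gripper_force': 0.0, 'width': 85.28889871035317} 18.700000000000003
```

View pics/scene0.png

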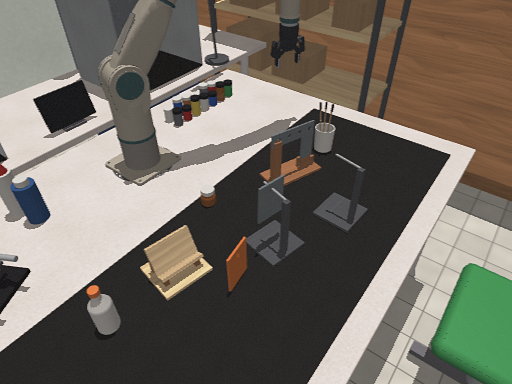

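View pics/top0.png

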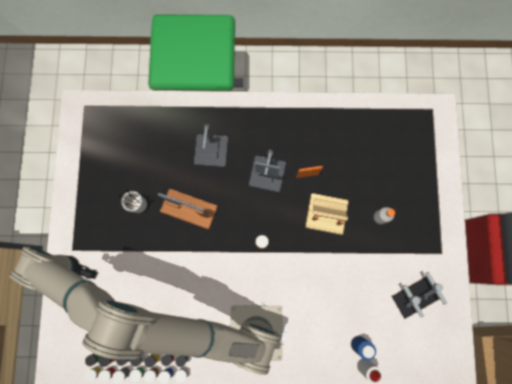

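Two stand look-alikes appear in the top view, at (211,150), empty, and (268,170), carrying the grey panel. The second is farther right (lower y), so it fits the description. I'll confirm it with enlarged crops.

```bash
python3 - <<'E'
import cv2
a=cv2.imread("pics/top0.png");cv2.imwrite("pics/tc.png",cv2.resize(a[120:240,150:360],None,fx=3.8,fy=3.8,interpolation=2))
a=cv2.imread("pics/scene0.png");cv2.imwrite("pics/sc.png",cv2.resize(a[115:305,135:375],None,fx=3.1,fy=3.1,interpolation=2))
E
```

```text
(no output)
```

View pics/tc.png

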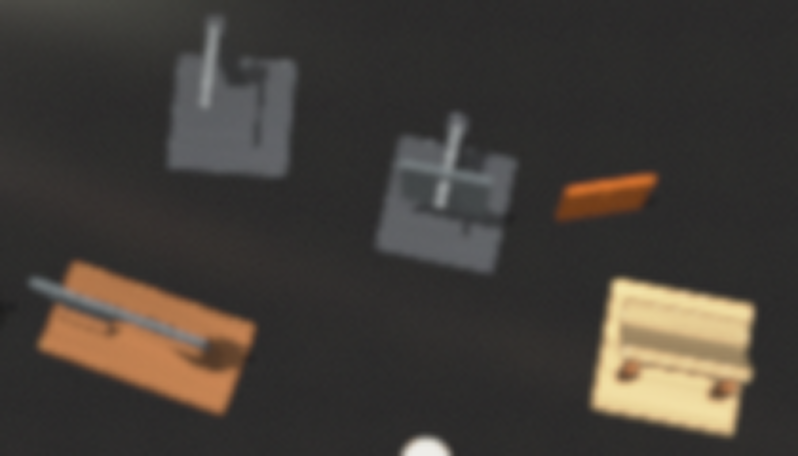

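View pics/sc.png

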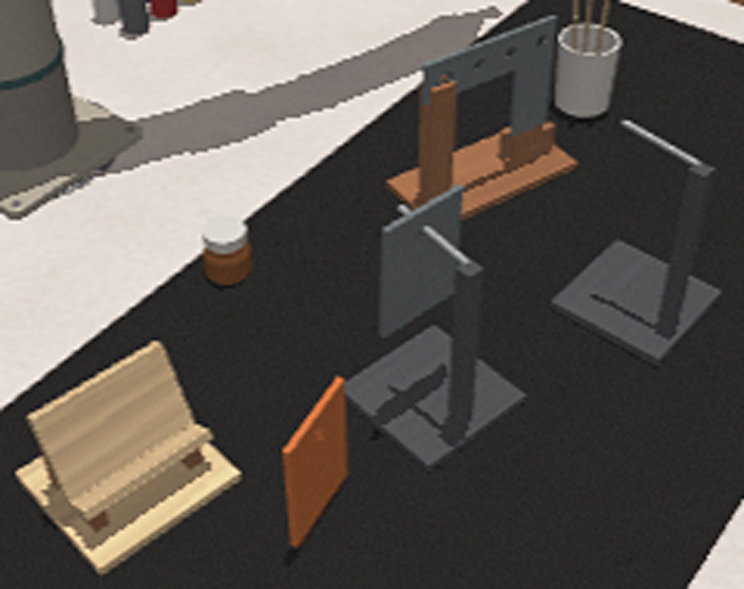

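The confirmed stand is the right-hand one, with peg root at crop (456,118), tip at (440,206), and the grey panel hanging across it. The other stand and the orange panel (610,195) are decoys. The bracket's leg is at its +y end, so COM y is about 27 and hole 3 is the one to use.

```bash
cat > h.py <<'E'
from cell import ctrl
import numpy as np, cv2
from scipy.spatial.transform import Rotation as Ro
def ray(c,p,z):
    """pixel -> world point on plane at height z"""
    o=-c["R"].T@c["t"]; d=c["R"].T@np.linalg.solve(c["mtx"],[p[0],p[1],1.])
    return o+d*(z-o[2])/d[2]
def proj(c,X):
    q=c["mtx"]@(c["R"]@np.asarray(X,float)+c["t"]); return q[:2]/q[2]
def pose():
    s=ctrl.read_state(); return s["eef_pos"],Ro.from_euler("xyz",s["tool_rot"])
def tilt(yaw,t=0):
    """tool down with yaw (deg; closing axis y along azimuth yaw), leaning t deg so that tool z gains +closing-azimuth part"""
    a=np.radians(yaw);r=np.array([np.cos(a),np.sin(a),0]);u=np.array([0,0,1.]);t=np.radians(t)
    z=np.sin(t)*r-np.cos(t)*u; y=np.cos(t)*r+np.sin(t)*u
    return Ro.from_matrix(np.c_[np.cross(y,z),y,z])
def goto(p,R):
    """turn about tool axes (deg), and shift in the CURRENT and in the FINAL tool axes (m)"""
    P,C=pose(); d=np.asarray(p,float)-P
    w=np.degrees((C.inv()*R).as_rotvec())
    print("turn",np.round(w,2),"shift now-axes",np.round(C.inv().apply(d)/1e3,4),"final-axes",np.round(R.inv().apply(d)/1e3,4),"rows",round(max(np.linalg.norm(d)/62.5,np.linalg.norm(w)/10.7),1))
E
python3 - <<'E'
from h import *
c=ctrl.calibration("top")
f=lambda x,y,z:ray(c,((x+.5)/3.8-.5+150,(y+.5)/3.8-.5+120),z)
def sh(n,ps,z):
    q=np.array([f(*p,z) for p in ps]); print(n,np.round(q[:,:2]).tolist(),"mean",np.round(q.mean(0)))
sh("stand",[(398,135),(518,158),(492,272),(376,248)],12)
sh("pegtip",[(440,206)],213);sh("pegroot",[(456,118)],208)
sh("paneltop",[(402,162),(492,184)],230)
sh("easel",[(614,278),(754,303),(736,436),(592,408)],12)
sh("cradle",[(75,262),(256,325),(224,415),(38,348)],12)
sh("brtop",[(30,282),(210,346)],192)
sh("jar",[(425,455)],60)
print(pose()[0]);w=ctrl.calibration("wrist");print(np.round(w["mtx"]),np.round(-w["R"].T@w["t"]),np.round(w["R"],2))
C=pose()[1];print(np.round(C.inv().apply(-w["R"].T@w["t"]-pose()[0])),np.round(w["R"]@C.as_matrix(),2))
E
```

```text
stand [[712.0, 14.0], [687.0, -118.0], [560.0, -90.0], [585.0, 36.0]] mean [636. -40.  12.]
pegtip [[589.0, -31.0]] mean [589. -31. 213.]
pegroot [[678.0, -46.0]] mean [678. -46. 208.]
paneltop [[628.0, 6.0], [607.0, -80.0]] mean [618. -37. 230.]
easel [[555.0, -222.0], [529.0, -373.0], [385.0, -350.0], [413.0, -197.0]] mean [ 470. -286.   12.]
cradle [[566.0, 362.0], [499.0, 164.0], [402.0, 195.0], [472.0, 397.0]] mean [485. 280.  12.]
brtop [[514.0, 367.0], [453.0, 190.0]] mean [483. 278. 192.]
jar [[359.0, -19.0]] mean [359. -19.  60.]
[246.75238672 600.70938235 230.46794558]
[[329.   0. 253.]
 [  0. 329. 191.]
 [  0.   0.   1.]] [174. 630. 373.] [[ 0.38  0.92 -0.  ]
 [ 0.88 -0.36  0.31]
 [ 0.28 -0.12 -0.95]]
[  78.   -1. -143.] [[-0.    1.    0.  ]
 [-0.95 -0.   -0.31]
 [-0.31 -0.    0.95]]
```

```bash
python3 - <<'E'
from h import *
goto([480,265,340],tilt(-19))
E
```

```text
turn [-8.000e-02  8.000e-02  8.667e+01] shift now-axes [-0.3433 -0.2221 -0.1091] final-axes [-0.2415  0.3298 -0.1095] rows 8.1
```

Call:
{"method": "carry_out", "body": {
  "deltas": [0,0,9.63,0,0,-0.055,-1,0,0,9.63,0,0,-0.0545,-1,0,0,9.63,0,0,0,-1,0,0,9.63,0,0,0,-1,0,0,9.63,0,0,0,-1,0,0,9.63,0,0,0,-1,0,0,9.63,0,0,0,-1,0,0,9.63,0,0,0,-1,0,0,9.63,0,0,0,-1]
}}

```text
clock: 1.23
eef_pos: [246.7, 601.0, 340.2]
tool_rot: [-3.141, 0.001, 1.234]
force: [-0.3, 0.8, -0.3]
width: 85.2
gripper_force: 0.0
```

Call:
{"method": "carry_out", "body": {
  "deltas": [0,0,0,-0.0345,0.0471,0,-1,0,0,0,-0.0345,0.0471,0,-1,0,0,0,-0.0345,0.0471,0,-1,0,0,0,-0.0345,0.0471,0,-1,0,0,0,-0.0345,0.0471,0,-1,0,0,0,-0.0345,0.0471,0,-1,0,0,0,-0.0345,0.0471,0,-1,0,0,0,0,0,0,-1,0,0,0,0,0,0,-1]
}}

```text
clock: 2.35
eef_pos: [479.6, 266.1, 340.4]
tool_rot: [-3.14, -0.0, 1.239]
force: [-0.6, 1.0, -0.5]
width: 85.3
gripper_force: 0.0
```

```bash
python3 - <<'E'
from h import *
goto([610,-30,360],tilt(-11)); print(ctrl.read_state()["clock"])
c=ctrl.calibration("wrist"); np.savez("w1.npz",**c); cv2.imwrite("pics/w1.png",ctrl.get_image("wrist")[:,:,::-1])
E
```

```text
turn [-0.08 -0.01 -8.  ] shift now-axes [-0.2374  0.2197 -0.0199] final-axes [-0.2657  0.1845 -0.0196] rows 5.2
2.35
```

View pics/w1.png

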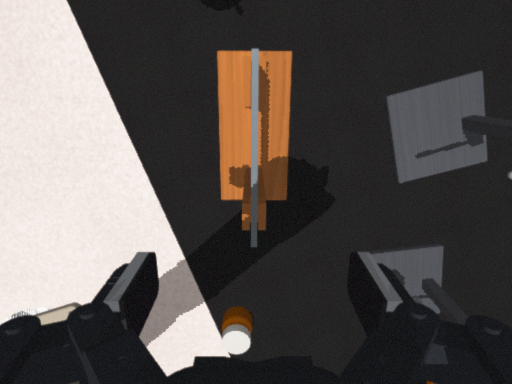

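The bracket's top edge runs from pixel (255,48) to (254,247). I'll measure it by mask and go on to the panel.

Call:
{"method": "carry_out", "body": {
  "deltas": [0,0,-8,0,0,-0.0196,-1,0,0,0,-0.053,0.037,0,-1,0,0,0,-0.053,0.037,0,-1,0,0,0,-0.053,0.037,0,-1,0,0,0,-0.053,0.037,0,-1,0,0,0,-0.053,0.037,0,-1,0,0,0,0,0,0,-1,0,0,0,0,0,0,-1]
}}

```text
clock: 3.4
eef_pos: [606.6, -17.8, 359.8]
tool_rot: [-3.14, -0.001, 1.381]
force: [-0.0, 1.0, -1.1]
width: 85.0
gripper_force: 0.0
```

```bash
python3 - <<'E'
from h import *
c=dict(np.load("w1.npz"));a=cv2.imread("pics/w1.png")[35:260,236:276].astype(int)
m=((a[:,:,0]>80)&(a[:,:,2]-a[:,:,0]<20)).astype(np.uint8)
n,l,s,_=cv2.connectedComponentsWithStats(m);k=1+s[1:,4].argmax();ys,xs=np.where(l==k)
rows=np.unique(ys);mid=[(xs[ys==r].mean()) for r in rows];wd=[(ys==r).sum() for r in rows]
print(rows[0]+35,rows[-1]+35,wd[::20]);p=np.polyfit(rows+35,np.array(mid)+236,1)
for r in (rows[0]+34.5,rows[-1]+35.5):
    print(np.round(ray(c,(np.polyval(p,r),r),192),1))
E
python3 - <<'E'
from h import *
print(ctrl.read_state()["clock"],pose()[0])
c=ctrl.calibration("wrist"); np.savez("w2.npz",**c); cv2.imwrite("pics/w2.png",ctrl.get_image("wrist")[:,:,::-1])
E
```

```text
48 188 [np.int64(6), np.int64(7), np.int64(8), np.int64(6), np.int64(6), np.int64(6), np.int64(7), np.int64(1)]
[516.4 365.8 192. ]
[476.2 252.2 192. ]
3.4 [606.63147483 -17.84473246 359.8031451 ]
```

View pics/w2.png

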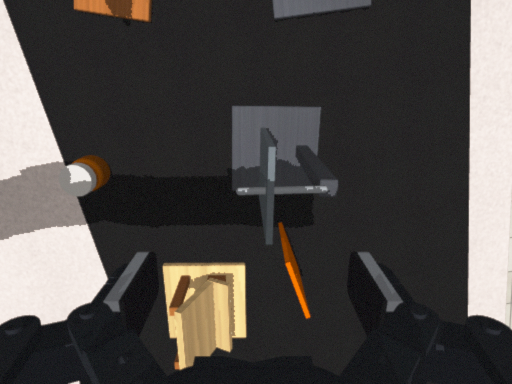

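In w2 the peg runs from its tip at (237,190) to its root at (337,187), square in the image. The panel's top edge runs from about (270,147) to (269,243). The easel is at (205,310) and the orange decoy at (293,270).

```bash
python3 - <<'E'
from h import *
c1=dict(np.load("w1.npz"));print("br",[np.round(ray(c1,p,192),1) for p in((255,48),(254.2,247))])
c=dict(np.load("w2.npz"));a=cv2.imread("pics/w2.png")
for n,p,z in(("tip",(237,190.3),213),("root",(331,187.5),204),("base",(232.5,107),12),("base",(320.5,107),12),("base",(232,191),12)):print(n,np.round(ray(c,p,z),1))
q=[ray(c,p,230) for p in((270,147),(269,243.5))];print("panel",np.round(q,1),np.linalg.norm(q[0]-q[1]))
print("easelbase",[np.round(ray(c,p,12)) for p in((163,264),(245,263),(246,337))])
cv2.imwrite("pics/w2c.png",np.hstack([cv2.resize(a[115:255,225:345],None,fx=3.3,fy=3.3,interpolation=2),cv2.resize(a[255:375,150:270],(396,462),interpolation=2)]))
E
```

```text
br [array([516.3, 365.4, 192. ]), array([457., 195., 192.])]
tip [589.8 -30.2 213. ]
root [676.9 -47.  204. ]
base [586.7  33.5  12. ]
base [711.7   9.4  12. ]
base [559.4 -91.3  12. ]
panel [[626.4   7.  230. ]
 [610.  -80.7 230. ]] 89.15924251848647
easelbase [array([ 418., -196.,   12.]), array([ 554., -220.,   12.]), array([ 526., -370.,   12.])]
```

View pics/w2c.png

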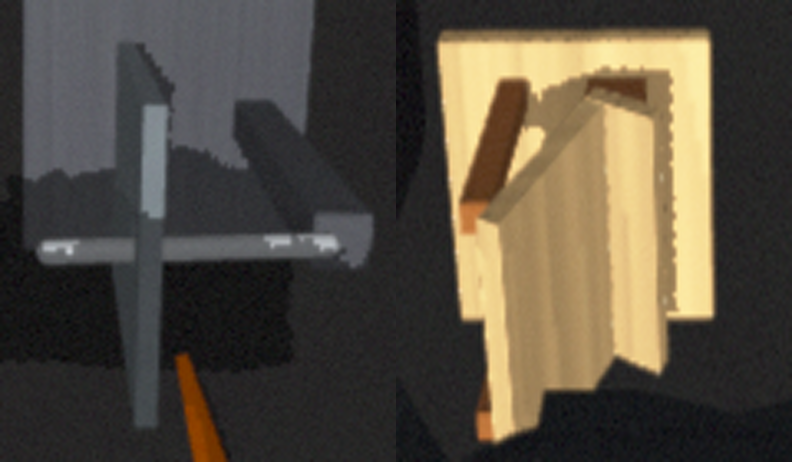

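```bash
python3 - <<'E'
from h import *
goto([623.9,-9.5,198],tilt(-11))
E
```

```text
turn [-0.08 -0.08  0.21] shift now-axes [0.0105 0.0158 0.1619] final-axes [0.0108 0.0156 0.1619] rows 2.6
```

Call:
{"method": "carry_out", "body": {
  "deltas": [0,0,0,0.0105,0.016,0,-1,0,0,0,0,0,0.05,-1,0,0,0,0,0,0.05,-1,0,0,0,0,0,0.032,-1,0,0,0,0,0,0.03,-1,0,0,0,0,0,0,-1,0,0,0,0,0,0,1,0,0,0,0,0,0,1,0,0,0,0,0,0,1,0,0,0,0,0,0,1]
}}

```text
clock: 4.7
eef_pos: [624.7, -12.9, 198.9]
tool_rot: [3.141, -0.0, 1.379]
force: [0.0, -0.5, -0.2]
width: 12.5
gripper_force: 0.0
```

Call:
{"method": "carry_out", "body": {
  "deltas": [0,0,0,0,0,0,1,0,0,0,0,0,0,1,0,0,0,0,0,0,1]
}}

```text
clock: 5.08
eef_pos: [624.5, -12.9, 198.6]
tool_rot: [3.141, -0.0, 1.379]
force: [-0.9, 0.0, 3.3]
width: 5.1
gripper_force: 60.8
```

```bash
python3 - <<'E'
from h import *
print(pose()[0],ctrl.read_state()["force"])
c=ctrl.calibration("wrist"); np.savez("w3.npz",**c); a=ctrl.get_image("wrist")[:,:,::-1];b=ctrl.get_image("scene")[:,:,::-1]
cv2.imwrite("pics/w3.png",np.hstack([cv2.resize(a,(400,300)),cv2.resize(b[140:290,220:420],(400,300))]))
E
```

```text
[624.54868047 -12.88960589 198.6007586 ] [-0.91300074  0.01520901  3.32369779]
```

View pics/w3.png

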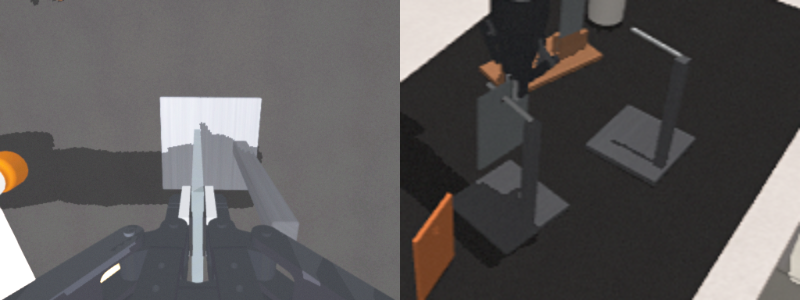

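Call:
{"method": "carry_out", "body": {
  "deltas": [0,0,0,0,0,-0.0045,1,0,0,0,0,0,0,1,0,0,0,0,-0.015,-0.0019,1,0,0,0,0,-0.015,-0.0019,1,0,0,0,0,-0.015,-0.0019,1,0,0,0,0,-0.015,-0.0019,1,0,0,0,0,-0.015,-0.0019,1,0,0,0,0,-0.015,0,1,0,0,0,0,0,0,1]
}}

```text
clock: 6.3
eef_pos: [535.1, 4.6, 212.2]
tool_rot: [-3.14, -0.0, 1.379]
force: [0.1, -0.6, -2.3]
width: 5.2
gripper_force: 60.1
```

```bash
python3 - <<'E'
from h import *
c=dict(np.load("w2.npz"))
# easel corners in w2 crop (right half: scale 3.3 x,3.85 y from 150,255)
g=lambda x,y:((x-396)/3.3+150,y/3.85+255)
for n,p,z in(("faceTop+y back",(480,218),122),("faceTop-y back",(495,438),122),("faceTop +y front edge",(590,97),122),("ledge out +y",(652,117),45),("ledge out -y",(662,373),45),("face/ledge +y",(605,105),45),("face/ledge -y",(612,355),45)):print(n,np.round(g(*p)),np.round(ray(c,g(*p),z),1))
print([np.round(ray(c,g(*p),12)) for p in((440,38),(709,38),(714,318),(463,318))])
a=ctrl.get_image("scene")[:,:,::-1];t=ctrl.get_image("top")[:,:,::-1]
cv2.imwrite("pics/s4.png",np.hstack([cv2.resize(a[140:300,130:330],(400,320)),cv2.resize(t[130:250,240:390],(400,320))]))
E
```

```text
faceTop+y back [175. 312.] [ 460.5 -214.   122. ]
faceTop-y back [180. 369.] [ 441.  -312.3  122. ]
faceTop +y front edge [209. 280.] [ 517.1 -174.   122. ]
ledge out +y [228. 285.] [ 523.4 -236.1   45. ]
ledge out -y [231. 352.] [ 500.2 -367.7   45. ]
face/ledge +y [213. 282.] [ 502.2 -226.2   45. ]
face/ledge -y [215. 347.] [ 476.6 -352.9   45. ]
[array([ 418., -198.,   12.]), array([ 553., -224.,   12.]), array([ 527., -372.,   12.]), array([ 390., -346.,   12.])]
```

View pics/s4.png

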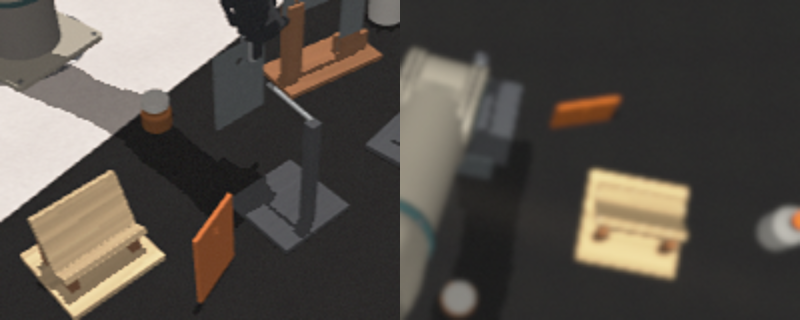

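The panel is off the peg and hanging straight in the grip. The easel is clear, with its base centre at about (472,-285) and yaw −10.4°.

```bash
cat >> h.py <<'E'
E_YAW=-10.4
def easel(out,up,lat,L=(490.5,-289,45)):
    a=np.radians(E_YAW);x=np.array([np.cos(a),np.sin(a),0]);y=np.array([-x[1],x[0],0]);u=np.array([0,0,1.]);t=np.radians(25)
    n=np.cos(t)*x+np.sin(t)*u; s=-np.sin(t)*x+np.cos(t)*u
    return np.array(L)+out*n+up*s+lat*y
E
python3 - <<'E'
from h import *
T=easel(3+20,98+70,24);print(T,easel(3,98,24));goto(T,tilt(E_YAW,25))
E
```

```text
[ 445.50164003 -256.34038508  206.97992824] [ 456.77053894 -258.40861506  135.08601791]
turn [-24.95   0.13  -0.59] shift now-axes [-0.2732 -0.0399  0.0054] final-axes [-0.2728 -0.041  -0.0131] rows 4.4
```

Call:
{"method": "carry_out", "body": {
  "deltas": [0,0,0,0,0,-0.04,1,0,0,0,0,0,-0.04,1,0,0,0,-0.054,-0.008,0,1,0,0,0,-0.054,-0.008,0,1,0,0,0,-0.055,-0.008,0,1,0,0,0,-0.055,-0.008,0,1,0,0,0,-0.055,-0.008,0,1,-8.3,0,0,0,0,0,1,-8.3,0,0,0,0,0,1,-8.3,0,-0.5,0,0,0,1,0,0,0,0,0,0,1,0,0,0,0,0,0,1]
}}

```text
clock: 7.9
eef_pos: [446.0, -257.0, 293.1]
tool_rot: [2.707, 0.004, 1.387]
force: [0.2, -0.5, -1.3]
width: 5.4
gripper_force: 60.3
```

```bash
python3 - <<'E'
from h import *
goto(easel(3+20,98+30,24),tilt(E_YAW,25))
c=ctrl.calibration("wrist"); np.savez("w5.npz",**c)
a=ctrl.get_image("wrist")[:,:,::-1];cv2.imwrite("pics/w5.png",a)
# predicted ledge line ends + panel
print([np.round(proj(c,easel(0,0,l))) for l in(-65,65)],[np.round(proj(c,easel(0,85,l))) for l in(-65,65)],[np.round(proj(c,easel(26,0,l))) for l in(-65,65)])
E
```

```text
turn [-0.08  0.26 -0.05] shift now-axes [ 0.0011 -0.0368  0.1179] final-axes [ 0.0006 -0.037   0.1178] rows 2.0
[array([206., 220.]), array([201., 116.])] [array([195., 253.]), array([186., 125.])] [array([226., 220.]), array([223., 116.])]
```

View pics/w5.png

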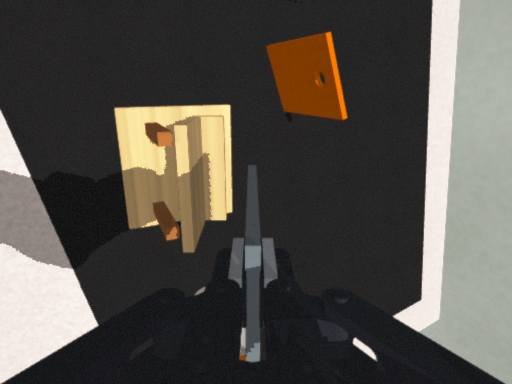

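Predictions match the picture: ledge line at (201,116)–(206,220), face top at (187,125). The panel is edge-on and aligned.

Call:
{"method": "carry_out", "body": {
  "deltas": [0,0,0,0.0006,-0.037,0,1,0,0.2,0,0,0,0.04,1,0,0,0,0,0,0.04,1,0,0,0,0,0,0.038,1,0,0,0,0,-0.007,0,1,0,0,0,0,-0.005,0.01,1,0,0,0,0,0,0,1,0,0,0,0,0,0,1]
}}

```text
clock: 8.95
eef_pos: [460.0, -266.1, 181.2]
tool_rot: [2.744, -0.015, 1.395]
force: [0.4, -0.3, -2.0]
width: 5.3
gripper_force: 60.3
```

```bash
python3 - <<'E'
from h import *
goto(easel(3,98,24),tilt(E_YAW,25))
a=ctrl.get_image("scene")[:,:,::-1];c=ctrl.calibration("scene")
b=ctrl.get_image("wrist")[:,:,::-1]
cv2.imwrite("pics/s6.png",np.hstack([cv2.resize(a[200:310,120:250],(480,406),interpolation=2),cv2.resize(b[60:330,80:290],(316,406))]))
E
```

```text
turn [-2.21 -0.93 -0.04] shift now-axes [ 0.0063 -0.0221  0.0408] final-axes [ 0.007  -0.0236  0.0398] rows 0.7
```

View pics/s6.png

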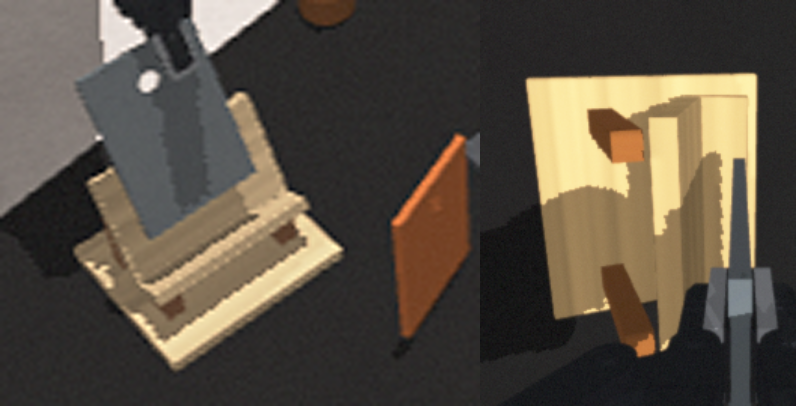

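```bash
python3 - <<'E'
from h import *
s=ctrl.read_state();print(np.round(s["qpos"],3),np.round(s["qd"],3),s["tool_rot"],s["eef_pos"]);goto(easel(9,112,24),tilt(E_YAW,25))
E
```

```text
[ 0.515  0.434  0.09   2.238 -1.099  0.233  1.461] [ 0.003 -0.    -0.001  0.002 -0.001  0.001 -0.001] [ 2.74372633 -0.01517468  1.39519553] [ 459.93046047 -266.09452216  181.19783976]
turn [-2.21 -0.93 -0.04] shift now-axes [ 0.0065 -0.0166  0.0267] final-axes [ 0.007  -0.0176  0.0259] rows 0.5
```

Joint 5 (−1.1) and joint 6 (0.23) are at their limits, so a full 25° tool lean isn't reachable here. I'll place it at a smaller lean and let the panel fall back those few degrees onto the face as the fingers open.

```bash
cat >> h.py <<'E'
def foot(t,out,up,lat=24):
    R=tilt(E_YAW,t); return easel(out,up,lat)-98*R.as_matrix()[:,2],R
E
python3 - <<'E'
from h import *
goto(*foot(16,10,45))
E
```

```text
turn [ 6.79 -0.93  0.03] shift now-axes [ 0.0071 -0.0014 -0.0037] final-axes [ 0.007  -0.0018 -0.0037] rows 0.6
```

Call:
{"method": "carry_out", "body": {
  "deltas": [0,0,0,0,0,-0.004,1,6.8,-0.9,0,0,0,0,1,0,0,0,0,0,0,1,0,0,0,0,0,0,1]
}}

```text
clock: 9.55
eef_pos: [460.3, -263.5, 183.2]
tool_rot: [2.84, -0.01, 1.396]
force: [-0.2, -0.1, -2.4]
width: 5.2
gripper_force: 60.4
```

```bash
python3 - <<'E'
from h import *
s=ctrl.read_state();print(np.round(s["qpos"],3),s["clock"]);goto(*foot(16,5,10));goto(*foot(16,5,0))
E
```

```text
[ 0.28   0.458  0.367  2.166 -0.85   0.388  1.184] 9.55
turn [ 1.3  -0.65  0.18] shift now-axes [ 0.004  -0.0025  0.0336] final-axes [ 0.0044 -0.0017  0.0336] rows 0.5
turn [ 1.3  -0.65  0.18] shift now-axes [ 0.0039 -0.0011  0.0435] final-axes [ 0.0044 -0.0002  0.0435] rows 0.7
```

Call:
{"method": "carry_out", "body": {
  "deltas": [0,-0.6,0,0.004,-0.001,0.012,1,0,0,0,0,-0.001,0.012,1,0,0,0,0,0,0.01,1,0,0,0,0,0,0,1,0,0,0,0,0,0,1]
}}

```text
clock: 10.18
eef_pos: [468.4, -263.0, 150.5]
tool_rot: [2.84, 0.001, 1.389]
force: [0.1, -1.0, -2.0]
width: 5.3
gripper_force: 60.2
```

```bash
python3 - <<'E'
from h import *
s=ctrl.read_state();print(np.round(s["qpos"],3),s["clock"]);goto(*foot(17.3,5,0))
a=ctrl.get_image("scene")[:,:,::-1]
cv2.imwrite("pics/s7.png",cv2.resize(a[200:310,120:250],(650,550),interpolation=2))
E
```

```text
[ 0.334  0.516  0.267  2.182 -0.955  0.291  1.268] 10.175
turn [-0.05  0.09 -0.01] shift now-axes [ 0.0024 -0.0012  0.0099] final-axes [ 0.0024 -0.0012  0.0099] rows 0.2
```

View pics/s7.png

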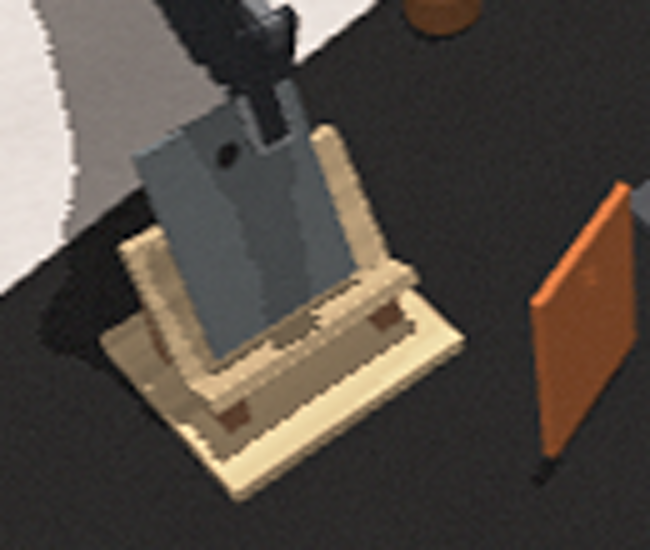

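The panel's foot is just above the ledge and roughly centred. I've miscounted: that was my 12th picture and the limit was 10, so I'll view no more and check the rest by numbers only.

Call:
{"method": "carry_out", "body": {
  "deltas": [0,0,0,0.002,-0.001,0.004,1,0,0,0,0,0,0.003,1,0,0,0,0,0,0,1]
}}

```text
clock: 10.6
eef_pos: [470.3, -260.4, 143.0]
tool_rot: [2.841, 0.002, 1.39]
force: [0.8, -0.3, -2.5]
width: 4.7
gripper_force: 60.3
```

Call:
{"method": "carry_out", "body": {
  "deltas": [0,0,0,0,0,0.002,1,0,0,0,0,0,0,1]
}}

```text
clock: 10.85
eef_pos: [470.9, -260.8, 141.4]
tool_rot: [2.841, 0.002, 1.39]
force: [0.7, -0.1, -2.3]
width: 5.2
gripper_force: 60.5
```

Call:
{"method": "carry_out", "body": {
  "deltas": [0,0,0,0,0,0.002,1,0,0,0,0,0,0,1]
}}

```text
clock: 11.1
eef_pos: [471.1, -260.8, 141.2]
tool_rot: [2.839, 0.001, 1.39]
force: [-8.4, 3.8, 18.4]
width: 5.0
gripper_force: 63.8
```

Call:
{"method": "carry_out", "body": {
  "deltas": [0,0,0,0,0,0.002,1,0,0,0,0,0,0,1]
}}

```text
clock: 11.35
eef_pos: [471.3, -260.8, 141.0]
tool_rot: [2.837, 0.0, 1.389]
force: [-17.9, 7.4, 41.2]
width: 5.1
gripper_force: 67.4
```

Call:
{"method": "carry_out", "body": {
  "deltas": [0,0,0,0,0,-0.0025,1,0,0,0,0,0,0,0.75,0,0,0,0,0,0,0.6,0,0,0,0,0,0,0.45,0,0,0,0,0,0,0.3,0,0,0,0,0,0,0.1,0,0,0,0,0,0,-0.2,0,0,0,0,0,0,-0.6,0,0,0,0,0,0,-0.6,0,0,0,0,0,0,-0.6]
}}

```text
clock: 12.6
eef_pos: [471.3, -260.9, 140.0]
tool_rot: [2.841, 0.002, 1.39]
force: [-0.1, -0.3, -0.1]
width: 68.6
gripper_force: 0.0
```

```bash
python3 - <<'E'
from h import *
a=ctrl.get_image("scene")[:,:,::-1].copy();c=ctrl.calibration("scene")
cr=a[200:300,140:240].astype(int);b,g,r=cr[...,0],cr[...,1],cr[...,2]
m=((b>=r-4)&(g>55)&(g<140)).astype(np.uint8)
cs,_=cv2.findContours(m,cv2.RETR_EXTERNAL,cv2.CHAIN_APPROX_NONE);k=max(cs,key=cv2.contourArea)
print(cv2.contourArea(k),(cv2.approxPolyDP(k,3,True)[:,0]+[140,200]).tolist())
# predicted front-face corners of flat panel (6 mm out) at out offset 0 and if foot at lat 0
for o in(0,4):print(o,[np.round(proj(c,easel(6+o,z,l))).tolist() for z,l in((0,-45),(0,45),(130,45),(130,-45))])
E
```

```text
1407.0 [[170, 218], [145, 231], [164, 272], [191, 256], [183, 232]]
0 [[165.0, 274.0], [193.0, 256.0], [176.0, 215.0], [146.0, 232.0]]
4 [[166.0, 274.0], [194.0, 256.0], [176.0, 215.0], [146.0, 233.0]]
```

The panel is flat on the easel: measured corners (164,272), (191,256) and (145,231) against predicted (165,274), (193,256) and (146,232). Next I retreat.

Call:
{"method": "carry_out", "body": {
  "deltas": [0,0,0,0,0,-0.03,-0.7,0,0,0,0,0,-0.04,-1,0,0,0,0,0,-0.05,-1,0,0,0,0,0,-0.05,-1,8.6,0,0,0,0,-0.03,-1,8.6,0,0,0,0,-0.02,-1,0,0,0,0,0,0,-1]
}}

```text
clock: 13.52
eef_pos: [413.0, -249.6, 351.4]
tool_rot: [3.138, 0.004, 1.394]
force: [0.5, 0.3, 0.4]
width: 84.9
gripper_force: 0.0
```

```bash
python3 - <<'E'
from h import *
s=ctrl.read_state();print(np.round(s["qpos"],3),s["clock"])
goto([486.6-2*.329,280.2-2*.944,340],tilt(-19.2))
E
```

```text
[-0.128  0.335  0.837  1.809 -0.273  1.114  0.626] 13.525
turn [0.2  0.22 9.04] shift now-axes [ 0.5325 -0.0213  0.0092] final-axes [ 0.5225 -0.1047  0.0114] rows 8.5
```

Call:
{"method": "carry_out", "body": {
  "deltas": [0,0,0,0.0533,-0.0021,0,-1,0,0,0,0.0533,-0.0021,0,-1,0,0,0,0.0533,-0.0021,0,-1,0,0,0,0.0533,-0.0021,0,-1,0,0,0,0.0533,-0.0021,0,-1,0,0,0,0.0533,-0.0021,0,-1,0,0,0,0.0533,-0.0021,0,-1,0,0,0,0.0533,-0.0021,0,-1,0,0,0,0.0533,-0.0021,0,-1,0,0,0,0.0528,-0.0021,0,-1,0.2,0.2,9,0,0,0,-1,0,0,0,0,0,0,-1]
}}

```text
clock: 15.02
eef_pos: [484.5, 277.1, 348.5]
tool_rot: [-3.138, -0.0, 1.233]
force: [0.1, 0.1, -0.5]
width: 85.6
gripper_force: 0.0
```

```bash
python3 - <<'E'
from h import *
s=ctrl.read_state();print(np.round(s["qpos"],3),s["clock"])
goto([486.6-2*.329,280.2-2*.944,159.5],tilt(-19.2))
# bracket top edge seen from here: row-wise strip around predicted line
c=ctrl.calibration("wrist");a=ctrl.get_image("wrist")
P=lambda y:np.array([486.6+y*.329,280.2+y*.944,192])
for y in(-40,-10,20,50,80):
    u,v=proj(c,P(y));r=a[int(round(v)),int(u)-14:int(u)+15].astype(int);print(y,round(u,1),round(v,1),r[:,2].tolist())
E
```

```text
[-1.045  0.463  0.741  1.621 -0.333  1.19  -0.568] 15.025
turn [-0.21 -0.03 -0.14] shift now-axes [0.0015 0.0017 0.189 ] final-axes [0.0016 0.001  0.189 ] rows 3.0
-40 253.8 207.9 [24, 17, 22, 25, 25, 28, 31, 29, 33, 29, 30, 53, 74, 78, 80, 79, 79, 67, 40, 31, 28, 29, 27, 27, 27, 32, 30, 23, 23]
-10 253.8 178.2 [33, 37, 35, 36, 36, 31, 28, 26, 26, 32, 38, 87, 139, 146, 146, 149, 146, 143, 73, 32, 31, 27, 23, 32, 33, 31, 31, 33, 38]
20 253.7 146.6 [61, 65, 65, 63, 63, 68, 68, 63, 60, 63, 71, 109, 145, 151, 148, 149, 150, 144, 86, 67, 64, 58, 41, 35, 37, 35, 36, 32, 37]
50 253.6 113.0 [61, 63, 63, 67, 59, 60, 58, 59, 57, 60, 74, 128, 150, 152, 155, 154, 156, 146, 73, 34, 34, 33, 36, 29, 32, 39, 33, 35, 39]
80 253.5 77.3 [65, 65, 68, 67, 60, 63, 57, 61, 64, 60, 69, 130, 154, 160, 159, 158, 154, 149, 86, 46, 35, 38, 59, 61, 61, 60, 43, 49, 59]
```

The bracket's top edge is exactly where predicted, so I descend and grip.

Call:
{"method": "carry_out", "body": {
  "deltas": [0,0,0,0.0015,0.0017,0.05,-1,0,0,0,0,0,0.05,-1,0,0,0,0,0,0.045,-1,0,0,0,0,0,0.044,-1,0,0,0,0,0,0,-1,0,0,0,0,0,0,1,0,0,0,0,0,0,1,0,0,0,0,0,0,1,0,0,0,0,0,0,1,0,0,0,0,0,0,1,0,0,0,0,0,0,1,0,0,0,0,0,0,1]
}}

```text
clock: 16.58
eef_pos: [486.8, 280.0, 161.5]
tool_rot: [-3.138, -0.002, 1.233]
force: [-1.2, 0.1, 5.6]
width: 4.7
gripper_force: 59.3
```

Call:
{"method": "carry_out", "body": {
  "deltas": [0,0,0,0,0,0,1]
}}

```text
clock: 16.7
eef_pos: [486.9, 280.0, 161.5]
tool_rot: [-3.138, -0.002, 1.233]
force: [-2.6, 0.0, 6.6]
width: 5.5
gripper_force: 59.3
```

Call:
{"method": "carry_out", "body": {
  "deltas": [0,0,0,0,0,-0.015,1,0,0,0,0,0,-0.04,1,0,0,0,0,0,-0.04,1,0,0,0,0,0,-0.04,1,0,0,0,0,0,-0.04,1,0,0,0,0,0,0,1]
}}

```text
clock: 17.45
eef_pos: [489.1, 279.1, 339.2]
tool_rot: [3.14, -0.006, 1.233]
force: [-0.2, 0.4, -3.4]
width: 5.1
gripper_force: 58.8
```

```bash
cat >> h.py <<'E'
SY=-11.; TIP=np.array([589.8,-30.2,213])
def sx(): a=np.radians(SY);return np.array([np.cos(a),np.sin(a),0]),np.array([-np.sin(a),np.cos(a),0])
def hang(k,dz=0,lat=0,off=(28,4.5)):
    """TCP so that hole 3 is k mm past the tip along the peg axis"""
    x,y=sx(); return TIP+k*x+[0,0,-.125*k+dz]+lat*y-off[0]*y-[0,0,off[1]],tilt(SY)
E
python3 - <<'E'
from h import *
s=ctrl.read_state();print(np.round(s["qpos"],3),s["clock"],s["force"])
goto(hang(-55)[0]*[1,1,0]+[0,0,s["eef_pos"][2]],tilt(SY))
E
```

```text
[-1.041  0.475  0.74   1.631 -0.347  1.165 -0.557] 17.45 [-0.22211625  0.35971856 -3.39031188]
turn [ 0.11 -0.35 -8.38] shift now-axes [-0.2941  0.1473 -0.0016] final-axes [-0.3124  0.1029  0.    ] rows 5.3
```

Call:
{"method": "carry_out", "body": {
  "deltas": [0,0,0,-0.042,0.021,0,1,0,0,0,-0.042,0.021,0,1,0,0,0,-0.042,0.021,0,1,0,0,0,-0.042,0.021,0,1,0,0,0,-0.042,0.021,0,1,0,0,0,-0.042,0.021,0,1,0,0,0,-0.042,0.021,0,1,0,-0.3,-8.4,0,0,0,1,0,0,0,0,0,0,1,0,0,0,0,0,0,1]
}}

```text
clock: 18.7
eef_pos: [528.1, -46.1, 334.3]
tool_rot: [-3.137, 0.003, 1.378]
force: [-0.7, 0.6, -2.3]
width: 5.2
gripper_force: 58.8
```

```bash
python3 - <<'E'
from h import *
s=ctrl.read_state();print(s["clock"],s["eef_pos"]);goto(*hang(-45))
a=ctrl.get_image("scene");c=ctrl.calibration("scene");cv2.imwrite("pics/s8.png",a[:,:,::-1])
P,R=pose();M=R.as_matrix()
# sheet's far face: P + 3*toolY + u*toolX(bracket y) + v*(-toolZ)
for n,y in(("h1",-60),("h2",-16),("h3",28),("h4",72),):
    print(n,np.round(proj(c,P+3*M[:,1]+y*M[:,0]-4.5*M[:,2]),1))
print([np.round(proj(c,P+3*M[:,1]+y*M[:,0]-z*M[:,2]),1) for y,z in((-90,30.5),(90,30.5),(90,-149.5),(40,-149.5),(-90,-19.5))])
for h in(28,72,-60):
    u,v=np.round(proj(c,P+3*M[:,1]+h*M[:,0]-4.5*M[:,2])).astype(int);print(h,u,v);print(a[v-6:v+7,u-7:u+8,1])
E
```

```text
18.7 [528.06505341 -46.12677543 334.26165597]
turn [-0.27  0.18 -0.02] shift now-axes [-0.0002  0.0131  0.1201] final-axes [-0.0006  0.0126  0.1201] rows 1.9
h1 [223.8 147.4]
h2 [237.4 140.8]
h3 [250.4 134.5]
h4 [262.8 128.4]
[array([213.4, 143.2]), array([267.9, 117.5]), array([266.7, 171.2]), array([254. , 178.4]), array([214.9, 160. ])]
28 250 134
[[ 29  35  37  35  34  28  29  47  53  71  75  75  71  72  72]
 [ 36  33  33  36  31  45  69  75  74  72  73  72  75  67  72]
 [ 30  33  32  28  55  69  72  73  72  71  74  70  71  72  71]
 [ 32  34  32  30  62  70  65  61  62  68  69  73  70  74  73]
 [ 36  35  32  29  63  68 134 230 202 108  67  70  72  73  74]
 [ 38  36  32  30  60  94 212 240 177  85  69  71  75  71  75]
 [ 33  38  32  33  56 172 229 225 140  67  70  72  75  74  72]
 [ 34  29  32  32  46 177 235 174  87  70  71  73  72  72  71]
 [ 32  31  31  31  49 113 150 109  67  71  73  73  71  69  73]
 [ 33  35  35  24  53  70  68  68  70  71  70  71  73  72  71]
 [ 29  30  34  36  63  74  70  71  71  72  73  74  74  72  70]
 [ 30  28  54  77  75  71  73  69  71  73  72  73  73 
[... 1035 characters left out ...]
1  73]
 [ 73  72  73  73  71  72  69  69  66  73  75  73  71  73  73]
 [ 72  72  71  71  70  65  60 135 111  66  73  72  73  74  75]
 [ 74  73  70  72  64 136 228 244 163  66  71  74  73  73  73]
 [ 73  73  74  69  94 217 239 242 165  67  71  72  73  74  75]
 [ 72  71  71  67 174 230 237 196 112  70  75  74  73  72  72]
 [ 72  71  72  66 179 237 200 111  68  72  71  73  75  73  73]
 [ 73  72  73  69 100 146 110  68  71  71  74  71  70  75  71]
 [ 74  73  74  72  70  67  70  69  72  71  73  73  70  68  67]
 [ 74  72  70  71  73  74  74  70  73  73  72  71  66  61 134]
 [ 75  74  72  75  73  73  67  72  70  68  66  62 133 155 223]
 [ 71  73  72  73  71  73  70  70  68  59 135 154 222 235 230]]
```

```bash
python3 - <<'E'
from h import *
a=cv2.imread("pics/s8.png");c=ctrl.calibration("scene");x,y=sx()
print("tip",proj(c,TIP),"root",proj(c,TIP+80*x-[0,0,10]))
u,v=np.round(proj(c,TIP)).astype(int);print(u,v);print(a[v-7:v+10,u-10:u+12,1])
E
```

```text
tip [264.0638244  181.69741313] root [284.72447037 198.91674517]
264 182
[[ 73  73  73  75  76  69  64  65 113 125 125 123 122 122 125 116  83  64
   64  64  69  70]
 [ 74  74  74  67  45  40  41  57  61 109 124 122 125 125 126 130  89  61
   63  67  70  66]
 [ 74  62  52  44  41  42  44  39  59  62 107 124 126 122 126  88  64  64
   68  64  68  68]
 [ 56  46  43  40  43  45  41  43  34  57  61 106 122 121 119  88  62  65
   65  67  67  70]
 [ 42  41  39  42  43  39  41  41  42  36  58  65  96 118  88  62  64  61
   63  66  66  66]
 [ 43  43  42  46  43  40  39  43  39  34  24  40  53  86  74  60  62  64
   62  64  63  66]
 [ 41  44  41  45  43  43  40  42  41  91 186 145  65  52  77  81  66  61
   65  64  64  64]
 [ 45  41  43  41  45  48  42  40  36 103 158 192 148  70  48  75 113  90
   61  61  59  58]
 [ 43  41  41  45  44  40  43  41  39  41  89 142 187 172  97  49  68  66
   59 106 122 126]
 [ 43  43  46  40  38  44  40  43  42  43  44  71 136 184 166  96  51  63
  116 130 127 124]
 [ 40  42  46  44  43  41  45  41  43  42  41  39  66 128 179 210 141  52
   62 113 127 121]
 [ 43  42  40  42  42  42  44  43  43  45  46  43  35  53 114 160 198 147
   69  54 107 123]
 [ 41  39  42  38  42  36  47  43  45  40  38  41  42  36  51 106 154 192
  153  82  53 101]
 [ 45  45  42  40  43  40  38  47  45  45  38  41  42  42  38  48  94 148
  191 150  79  60]
 [ 45  41  42  43  41  40  46  43  44  42  45  41  41  39  38  39  45  88
  141 187 172 106]
 [ 44  42  43  40  44  43  42  43  44  44  42  41  42  41  44  43  41  33
   68 131 182 167]
 [ 41  45  45  43  43  44  43  44  36  44  45  43  45  48  44  40  43  40
   34  67 125 168]]
```

Hole 3 and the peg tip both match prediction to under half a pixel, and the bracket hasn't sagged. Now I descend in front of the tip.

Call:
{"method": "carry_out", "body": {
  "deltas": [-0.2,0.2,0,0,0.0126,0.03,1,0,0,0,0,0,0.045,1,0,0,0,0,0,0.045,1,0,0,0,0,0,0,1,0,0,0,0,0,0,1]
}}

```text
clock: 19.38
eef_pos: [541.9, -49.5, 216.3]
tool_rot: [3.139, -0.0, 1.38]
force: [0.8, -0.4, -2.3]
width: 5.1
gripper_force: 59.2
```

```bash
python3 - <<'E'
from h import *
goto(*hang(-10));goto(*hang(34))
E
```

```text
turn [ 0.15 -0.01  0.05] shift now-axes [0.     0.0333 0.0067] final-axes [0.0001 0.0333 0.0066] rows 0.5
turn [ 0.15 -0.01  0.05] shift now-axes [-0.      0.0773  0.0123] final-axes [0.0001 0.0773 0.0121] rows 1.3
```

Call:
{"method": "carry_out", "body": {
  "deltas": [0,0,0,0,0.012,0.004,1,0,0,0,0,0.011,0.0015,1,0,0,0,0,0.011,0.0012,1,0,0,0,0,0,0,1,0,0,0,0,0,0,1]
}}

```text
clock: 20.0
eef_pos: [573.8, -56.0, 208.1]
tool_rot: [-3.141, -0.0, 1.379]
force: [-0.2, -0.7, -1.8]
width: 5.2
gripper_force: 59.2
```

```bash
python3 - <<'E'
from h import *
goto(*hang(-10));goto(*hang(5));goto(*hang(34))
E
```

```text
turn [-0.03 -0.01  0.03] shift now-axes [ 0.0003  0.0008 -0.0017] final-axes [ 0.0003  0.0008 -0.0017] rows 0.0
turn [-0.03 -0.01  0.03] shift now-axes [0.0003 0.0158 0.0002] final-axes [0.0003 0.0158 0.0002] rows 0.3
turn [-0.03 -0.01  0.03] shift now-axes [0.0003 0.0448 0.0038] final-axes [0.0003 0.0448 0.0038] rows 0.7
```

Call:
{"method": "carry_out", "body": {
  "deltas": [0,0,0,0.0003,0.008,0,1,0,0,0,0,0.008,0.0005,1,0,0,0,0,0,0,1]
}}

```text
clock: 20.38
eef_pos: [590.7, -58.8, 207.6]
tool_rot: [3.141, -0.0, 1.38]
force: [-0.2, 0.6, -2.4]
width: 4.9
gripper_force: 59.2
```

Call:
{"method": "carry_out", "body": {
  "deltas": [0,0,0,0,0.008,0.001,1,0,0,0,0,0.008,0.001,1,0,0,0,0,0.008,0.001,1,0,0,0,0,0.005,0.0005,1,0,0,0,0,0,0,1]
}}

```text
clock: 21.0
eef_pos: [618.7, -64.3, 204.0]
tool_rot: [3.141, -0.0, 1.379]
force: [0.4, 0.2, -3.2]
width: 4.8
gripper_force: 59.2
```

```bash
python3 - <<'E'
from h import *
goto(*hang(34));a=ctrl.get_image("scene");c=ctrl.calibration("scene");P,R=pose();M=R.as_matrix()
print(ctrl.read_state()["force"])
u,v=np.round(proj(c,P+28*M[:,0]-4.5*M[:,2])).astype(int);print(u,v);print(a[v-9:v+12,u-13:u+14,1])
E
```

```text
turn [ 0.01 -0.    0.04] shift now-axes [-0.     -0.0009 -0.0002] final-axes [-0.     -0.0009 -0.0002] rows 0.0
[ 0.29467971 -0.19520559 -2.95612014]
273 189
[[ 31  37  31  35  30  31  33  34  32  35  33  35  34  80  61  33  27  32
   35  34  33  41  56  46  45  85  81]
 [ 33  34  40  31  29  29  37  34  33  35  36  28  32  77  58  29  30  37
   32  33  34  42  40  52 101 117  89]
 [ 33  36  35  35  34  30  26  33  33  30  31  30  34  31  34  36  34  31
   32  34  53  62  67  78 112 106  82]
 [ 29  32  30  29  34  36  35  32  31  35  35  30  33  29  33  36  27  32
   26  28  46  66  72  99  99  80  72]
 [ 65  69  50  32  30  36  32  32  34  33  35  29  33  34  30  30  35  33
   27  44  68  73  70  71  70  73  69]
 [ 94  85  46  31  32  37  36  34  33  31  33  35  34  31  32  31  29  36
   65  74  75  69  72  76  71  71  72]
 [ 90  64  23  26  35  30  28  32  33  29  33  33  31  30  31  29  47  67
   72  73  70  71  70  71  72  70  72]
 [ 93  63  32  73  57  30  27  32  30  37  31  31  32  27  42  63  72  73
   71  70  73  71  70  72  73  69  71]
 [ 81  79  63  86  88  62  40  29  31 
[... 731 characters left out ...]
  65  70  69  69  69]
 [ 69  43  28  82  99  78  47  31  31  44  67  72  74  73  63  65  72  68
   92 136 181 169 107  64  64  70  68]
 [ 58  44  41  84 100  77  42  24  44  65  74  72  74  61  43  63  71  72
   67  76 125 175 208 144  70  67  69]
 [ 48  55  77  80  93 101  81  72  73  71  74  63  46  41  38  63  71  70
   69  67  78 120 162 193 147  78  67]
 [ 60  71  75  72  75  77  75  69  71  78  64  48  41  43  44  63  74  70
   72  71  68  71 110 152 191 153  89]
 [ 69  74  73  72  69  71  72  72  63  48  43  42  43  40  45  67  74  72
   69  73  73  70  67  98 146 168 124]
 [ 70  72  73  70  71  71  62  49  42  41  43  40  43  41  43  63  70  72
   72  73  70  71  66  82 104  84  82]]
```

The peg now emerges from the sheet at hole 3, pixel (273,189), with no contact force. I lower it onto the peg.

Call:
{"method": "carry_out", "body": {
  "deltas": [0,0,0,0,0,0.0025,1,0,0,0,0,0,0.0015,1,0,0,0,0,0,0,1]
}}

```text
clock: 21.42
eef_pos: [618.2, -64.0, 200.3]
tool_rot: [3.141, -0.0, 1.38]
force: [-0.8, 0.2, -1.2]
width: 5.0
gripper_force: 59.5
```

Call:
{"method": "carry_out", "body": {
  "deltas": [0,0,0,0,0,0.001,1,0,0,0,0,0,0,1]
}}

```text
clock: 21.68
eef_pos: [618.4, -64.1, 199.9]
tool_rot: [3.141, -0.001, 1.38]
force: [-3.1, 0.5, 4.6]
width: 5.1
gripper_force: 60.3
```

Call:
{"method": "carry_out", "body": {
  "deltas": [0,0,0,0,0,-0.0005,1,0,0,0,0,0,0,0.8,0,0,0,0,0,0,0.6,0,0,0,0,0,0,0.3,0,0,0,0,0,0,0,0,0,0,0,0,0,-0.5,0,0,0,0,0,0,-1,0,0,0,0,0,0,-1,0,0,0,0,0,0,-1,0,0,0,0,0,0,-1,0,0,0,0,0,0,-1]
}}

```text
clock: 23.05
eef_pos: [618.4, -64.1, 199.7]
tool_rot: [3.141, -0.0, 1.38]
force: [-0.1, 0.2, -0.4]
width: 85.4
gripper_force: 0.0
```

Call:
{"method": "carry_out", "body": {
  "deltas": [0,0,0,0,0,0,-1,0,0,0,0,0,0,-1,0,0,0,0,0,0,-1,0,0,0,0,0,0,-1,0,0,0,0,0,-0.02,-1,0,0,0,0,0,-0.03,-1,0,0,0,0,0,-0.05,-1,0,0,0,0,0,-0.05,-1,0,0,0,0,0,0,-1,0,0,0,0,0,0,-1,0,0,0,0,0,0,-1,0,0,0,0,0,0,-1]
}}

```text
clock: 24.55
eef_pos: [617.9, -63.9, 348.5]
tool_rot: [-3.14, 0.0, 1.379]
force: [0.7, 0.4, 0.4]
width: 85.6
gripper_force: 0.0
```

Call:
{"method": "carry_out", "body": {
  "deltas": [0,0,0,0,0,0,-1,0,0,0,0,0,0,-1,0,0,0,0,0,0,-1,0,0,0,0,0,0,-1,0,0,0,0,0,0,-1,0,0,0,0,0,0,-1,0,0,0,0,0,0,-1,0,0,0,0,0,0,-1,0,0,0,0,0,0,-1,0,0,0,0,0,0,-1,0,0,0,0,0,0,-1,0,0,0,0,0,0,-1]
}}

```text
clock: 26.05
eef_pos: [618.4, -64.1, 349.7]
tool_rot: [3.141, -0.0, 1.38]
force: [-0.5, 0.8, 0.4]
width: 85.4
gripper_force: 0.0
```

```bash
python3 - <<'E'
from h import *
s=ctrl.read_state();print(s["clock"],s["eef_pos"],s["force"])
c=ctrl.calibration("scene");a=ctrl.get_image("scene");b=ctrl.get_image("scene");d=ctrl.get_image("scene")
print("motion",np.abs(a.astype(int)-d)[110:300,130:380].max())
x,y=sx();H=TIP+33*x-[0,0,4.1+4.5]
f=lambda l,z:np.round(proj(c,H+3*x+l*y+[0,0,z])).tolist()
print("pred bracket",[f(l,z) for l,z in((-118,26),(62,26),(62,-154),(12,-154),(12,-24),(-118,-24))])
def poly(x0,y0,x1,y1,lo,hi):
    q=d[y0:y1,x0:x1].astype(int);m=((q[...,2]>=q[...,0]-4)&(q[...,1]>lo)&(q[...,1]<hi)).astype(np.uint8)
    cs,_=cv2.findContours(m,0,cv2.CHAIN_APPROX_NONE);k=max(cs,key=cv2.contourArea);return cv2.contourArea(k),(cv2.approxPolyDP(k,2,True)[:,0]+[x0,y0]).tolist()
print("bracket",poly(220,140,320,250,60,140));print("panel",poly(140,200,240,300,55,140))
print("pred panel",[np.round(proj(c,easel(6,z,l))).tolist() for z,l in((0,-45),(0,45),(130,45),(130,-45))])
E
```

```text
26.05 [618.36236378 -64.14100435 349.71993288] [-0.47277414  0.77818407  0.35722018]
motion 15
pred bracket [[239.0, 203.0], [290.0, 173.0], [287.0, 220.0], [275.0, 228.0], [276.0, 195.0], [240.0, 218.0]]
bracket (1470.5, [[289, 174], [268, 185], [263, 181], [266, 185], [240, 201], [241, 216], [274, 197], [272, 221], [247, 238], [247, 242], [254, 249], [265, 246], [264, 243], [270, 242], [270, 237], [280, 229], [281, 202], [290, 201], [286, 198]])
panel (1463.5, [[176, 215], [145, 232], [164, 272], [191, 256]])
pred panel [[165.0, 274.0], [193.0, 256.0], [176.0, 215.0], [146.0, 232.0]]
```

The panel's corners match flat-on-easel exactly. The bracket's top edge runs (240,201)–(289,174) against a level prediction of (239,203)–(290,173), so it is level within about 2° and still. I'll wait a little longer and hand in.

Call:
{"method": "carry_out", "body": {
  "deltas": [0,0,0,0,0,0,-1,0,0,0,0,0,0,-1,0,0,0,0,0,0,-1,0,0,0,0,0,0,-1,0,0,0,0,0,0,-1,0,0,0,0,0,0,-1,0,0,0,0,0,0,-1,0,0,0,0,0,0,-1,0,0,0,0,0,0,-1,0,0,0,0,0,0,-1,0,0,0,0,0,0,-1,0,0,0,0,0,0,-1]
}}

```text
clock: 27.7
eef_pos: [618.4, -64.2, 349.7]
tool_rot: [3.141, -0.0, 1.38]
force: [-1.2, -0.1, 1.0]
width: 85.4
gripper_force: 0.0
```

```bash
python3 -c "
from cell import ctrl
print(ctrl.finish_job())"
```

```text
the job is handed in; nothing more can be done
None
```

The job is handed in at about 28 s (no verdict came back): the panel rests flat on the easel and the bracket hangs still by hole 3, level within about 2°, both checked in the camera images, but I viewed 12 pictures where 10 were allowed.

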